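# Index the dividing fixture by one turn of its hand wheel

## Task

Bring the next stone seat of the bangle to the top: push the latch of the dividing fixture outward until its pin is clear of the notch in the hand wheel, push the wheel round by its upright handle through exactly one turn, clockwise seen from above, and then push the latch fully home again so that its pin locks the wheel in the same notch. Only push with the outside of the fingers: never take the handle or the latch post between them, and leave the loose things on the bench where they are.

Things in the scene. Friction and masses are not known exactly. Their poses are not given: they have to be found in the camera images.
- fixture: Dividing fixture, a grey cast machine, foot 80 x 84 mm, bolted to the bench at the robot's left. Origin: on the bench, on the upright axis of its hand wheel. Own axes: -x is its front (latch side), +y its left, z up; its yaw is 0.2 to 1.0 rad. At its right (-y) a spindle carries the bangle, 1/24 turn per wheel turn. Highest parts: wheel handle (149 mm above the bench), latch post (134 mm).
- wheel_axis (a point): Centre of the hand wheel, on its axis, at the top face of the rim, 110 mm above the bench. Flat steel wheel with four spokes, 108 mm in diameter, rim 10 mm thick with one V notch in its edge (at the fixture's front, -x, when locked). The hub rises 8 mm above the rim's top within 14 mm of the axis.
- handle (a point): Middle of the wheel's upright round black handle, 18 mm in diameter, 43 mm from the wheel's axis, reaching from 113 to 149 mm above the bench (this point: 131 mm). It goes round with the wheel. When the wheel is locked it stands at -40 degrees (-0.698 rad) about z in the fixture's frame, counted from its +x axis.
- wheel (a joint): Angle of the hand wheel, rad: 0 at the start, growing clockwise seen from above; one turn is 6.283. Light friction (0.06 N m, 1.5 N at the handle), stays where it is left, no stop within 1.5 turns. Locked while the latch pin is in the V notch; the entering pin draws the wheel true from up to about 0.1 rad off.
- latch (a joint): Angle of the latch, rad: 0 fully home (pin in the notch, as at the start), growing as it swings outward, away from the wheel (counter-clockwise from above); stop at 0.45. The pin is clear of the rim from 0.18 on. Light friction (0.10 N m, 1 N at the post), stays where it is left. Away from the notch the pin meets the rim at about 0.16 and the latch cannot go home.
- latch_post (a point): Middle of the latch's upright round steel finger post, 14 mm in diameter, 96 to 134 mm above the bench (this point: 115 mm), at the free end of the flat lever (88 to 96 mm above the bench). Latch home: at (-95, 50) mm in the fixture's frame, 105 mm from the pivot; fully out it has gone 47 mm outward on an arc about the pivot. The latch's pin is 10 mm in diameter, top at 110 mm.
- latch_pivot (a point): Pivot of the latch (upright axis), at (-53.5, -46) mm in the fixture's frame, at the lever's top face, 96 mm above the bench.
- dish: Bystander: a low round ceramic dish, 58 mm wide and 16 mm high, on the bench behind the fixture. Origin under its middle.
- bottle: Bystander: a small round bottle with a long cap, 31 mm wide and 79 mm high, behind the fixture at the left edge of the bench. Origin under its middle.
- burr_case: Bystander: a flat round box, 36 mm wide and 16 mm high, on the bench in front of the fixture. Origin under its middle.
- graver: Bystander: a graver with a mushroom-shaped wooden handle, 115 mm long, lying on the right half of the bench. Origin under its middle.

How it is judged:
By the outcome, as a careful person would: the job done as asked, in the order asked, and still so for the second after the job is handed in, with the robot touching nothing.
It also fails if it takes over 69 s, if anything falls off the work surface, if the arm or the gripper's body presses on something with over 40 N, if the wrist force passes 120 N, or if a joint passes its speed limit or range.

## Robot

A 6-joint arm with a two-finger parallel gripper is mounted at the origin on a cart in front of the work surface, level with it; the furniture and walls round the work are solid. World frame = base frame: x ahead of the robot, y to its left, z up, the work surface at z = 0. Lengths are in m, angles in rad, forces in N, time in s.
With the tool pointing down it reaches from about 0.35 to 0.975 m from the base axis. Payload 7.1 kg.
Tool frame: the origin (TCP) lies between the finger pads; the fingertips stand 17 mm ahead of it and the grasp point (between the pads) lies 2 mm behind it; z points along the fingers, y is the line along which they close (so a half turn about z gives the same grasp; the last joint's range is limited). The gripper opens to 88 mm and grips with 3 to 60 N. Pads are 20 mm wide; open, the fingers measure 115 mm over their backs; the gripper's body (75 mm by 178 mm) begins 61 mm behind the grasp point.
Start: joints at [1.23, 0.423, 1.63, -0, 1.089, -0.019], TCP at [0.198, 0.593, 0.24] pointing down, gripper open.
Joint ranges: [-3, 3], [-0.9, 2.11], [0.09, 2.58], [-1.31, 4.45], [0.11, 2.69], [-2.54, 2.54]. Speed limits (rad/s): [2.39, 2.39, 3.01, 3.14, 3.14, 3.14].

## Interface

Orientations are given as a unit quaternion [x, y, z, w].
In Python, from bench import bot gives the robot as it stands.
- The arm moves only by the shell command python3 -m crank 'ROWS'. ROWS is text: rows parted by semicolons, each of 5 numbers parted by spaces: the shift along the tool's x, y, z in m, then the turn about the tool's z in degrees, then the finger opening in m, from 0 to 0.0878. A call has 1 to 10 rows; each row is the pose to reach, as a shift and turn from the pose commanded when the call began, along the tool's axes at that moment; what a row does not reach only later rows make up. A row lasts 1/10 s, in which the tool goes at most 50 mm and 8.59 degrees, less where a joint would pass 70% of its speed; a pose out of reach is approached as far as the arm can. A call with a gripper value outside its range is refused whole. The fingers move at their own pace and stop on an object; the grip force is fixed at half the most. Time passes only in rows, so rows that repeat a pose let the fingers close. It gives the time, the measured TCP pose, the force, the opening and the grip force at its end, in the units of the state.
- bot.get_obs(): the state, without advancing time (a new reading comes with each control period).
- bot.capture(name): name is "scene" or "top" or "wrist"; returns (picture, depth): 384x512x3 uint8, blue, green, red; 384x512 float32, m along the optical axis (not along the pixel's ray), 0 where there is no reading.
- bot.get_calibration(name): a dict with "mtx" (3x3 intrinsics, pixels), "pose" (4x4, takes a point from camera to world coordinates); the wrist camera has in their place "T_tool_cam" (4x4, takes a point from camera to tool coordinates, whose origin is the TCP and whose axes are the flange's). Camera axes: x right, y down, z forward; pixel columns grow to the right and rows downward; lengths in m; the calibration is good to about 2 mm. A picture is of the moment at which its call begins: read the wrist's pose just before it. get_calibration takes no time and is no camera call.
- bot.hand_in(): hands the job in; it is judged then, once.
The state is a dict: "t": time; "joint_positions": joint angles; "qd": joint speeds; "joint_torque": joint torques, N m; "ee_pos": TCP position; "eef_rot": TCP orientation; "ft_force": force on the tool from outside, world axes, zero at the start; "moment": the same for the moment, N m; "grip_width": finger opening in m; "grip_force": force on a finger pad.
Only numpy, scipy, OpenCV 4.12 (cv2) and the standard library are available. Lean on these libraries where they do the work, as an engineer would, in place of code of your own. Each camera call takes 0.05 s, during which the arm holds its last target. There are 200 camera calls.

## Working session

There is one attempt and no reset: what is moved stays moved. The work goes in short steps, Python scripts to look and compute and a shell command to move; the robot and the scene stay as the last step left them, time stands still between calls to the robot, and variables do not carry over. Pictures are saved under pics/ and viewed, at most 10 in all, crops included, and the job is handed in when it is done.

```bash
mkdir -p pics; ls; python3 - <<'E'
from bench import bot
import cv2,numpy as np
o=bot.get_obs();print(o)
ims=[]
for n in("scene","top"):
    p,d=bot.capture(n);cv2.imwrite(f"pics/{n}0.png",p);np.save(f"pics/{n}0.npy",d);c=bot.get_calibration(n);print(n,c)
print(bot.get_calibration("wrist"))
E
```

```text
pics
{'t': 0.0, 'joint_positions': array([ 1.22996170e+00,  4.23840153e-01,  1.63066169e+00,  8.51769505e-06,
        1.08858505e+00, -1.90230120e-02]), 'qd': array([ 3.42452324e-04,  9.33133100e-04,  2.92901993e-04, -1.26978460e-04,
        3.77485582e-05,  4.35541422e-04]), 'joint_torque': array([ 1.34735667e-03, -5.44616318e+01, -2.73683506e+01,  6.44879811e-02,
        2.24998151e-02, -7.10032873e-05]), 'ee_pos': array([0.1974944 , 0.59243628, 0.23891322]), 'eef_rot': array([ 1.60214287e-01,  9.87081974e-01, -7.34380886e-04, -1.37414570e-04]), 'ft_force': array([0.31227181, 0.83346091, 0.05921356]), 'moment': array([ 0.00270961, -0.05034271,  0.00198028]), 'grip_force': 0.0, 'grip_width': 0.08795926721261202}
scene {'mtx': array([[417.36452295,   0.        , 254.86233242],
       [  0.        , 417.36452295, 197.14445582],
       [  0.        ,   0.        ,   1.        ]]), 'pose': array([[ 0.67462275, -0.37855568,  0.63370319, -0.05517012],
       [-0.73802232, -0.36264534,  0.5690443 , -0.38638824],
       [ 0.01439455, -0.85157733, -0.52403134,  0.5997759 ],
       [ 0.      
[... 381 characters left out ...]
474e-01],
       [ 7.31452800e-05, -1.05941458e-01, -9.94372366e-01,
         9.81776145e-01],
       [ 0.00000000e+00,  0.00000000e+00,  0.00000000e+00,
         1.00000000e+00]])}
{'mtx': array([[320.67086769,   0.        , 253.71076001],
       [  0.        , 320.67086769, 190.40347701],
       [  0.        ,   0.        ,   1.        ]]), 'T_tool_cam': array([[-8.45870331e-04, -9.66298117e-01, -2.57424229e-01,
         7.02044265e-02],
       [ 9.99999035e-01, -1.10112824e-03,  8.47428515e-04,
        -1.27091652e-03],
       [-1.10232567e-03, -2.57423263e-01,  9.66298116e-01,
        -1.45845094e-01],
       [ 0.00000000e+00,  0.00000000e+00,  0.00000000e+00,
         1.00000000e+00]])}
```

View pics/top0.png

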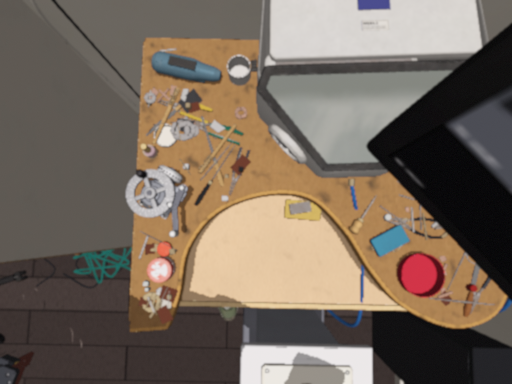

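View pics/scene0.png

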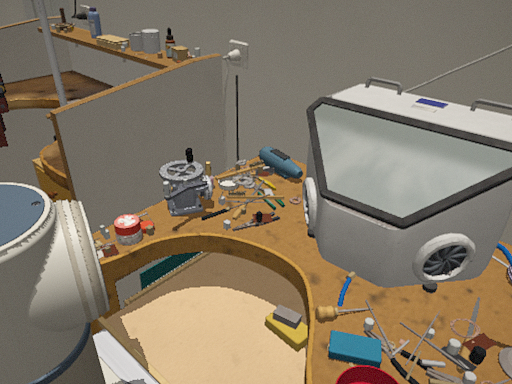

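The top view shows the wheel near (150,193), its handle near (141,174) and the latch lever near (178,210). In the scene view the fixture is at (185,185) with its handle at (189,155). I'll enlarge both and use the depth.

```bash
cat > h.py <<'E'
import cv2,numpy as np
from bench import bot
def world(n,d,pose=None):
    c=bot.get_calibration(n);K=c["mtx"];T=c["pose"] if pose is None else pose
    v,u=np.mgrid[:d.shape[0],:d.shape[1]]
    P=np.stack([(u-K[0,2])/K[0,0]*d,(v-K[1,2])/K[1,1]*d,d],-1)
    return P@T[:3,:3].T+T[:3,3]
def atz(n,u,v,z):
    c=bot.get_calibration(n);K=c["mtx"];T=c["pose"]
    r=T[:3,:3]@np.linalg.solve(K,[u,v,1]);return T[:3,3]+r*(z-T[2,3])/r[2]
def proj(n,P):
    c=bot.get_calibration(n);K=c["mtx"];T=c["pose"]
    q=T[:3,:3].T@(np.asarray(P)-T[:3,3]);q=K@q;return q[:2]/q[2]
E
python3 - <<'E'
from h import *
a=cv2.imread("pics/top0.png");b=cv2.imread("pics/scene0.png")
cv2.imwrite("pics/t1.png",cv2.resize(a[160:235,110:210],None,fx=8,fy=8,interpolation=cv2.INTER_CUBIC))
cv2.imwrite("pics/s1.png",cv2.resize(b[140:220,145:225],None,fx=7,fy=7,interpolation=cv2.INTER_CUBIC))
from scipy.optimize import least_squares
for n in("top","scene"):
    d=np.load(f"pics/{n}0.npy");W=world(n,d)
    m=(d>0)&(abs(W[...,0]-.42)<.13)&(abs(W[...,1]-.37)<.13)
    P=W[m];print(n,m.sum(),np.histogram(P[:,2],np.arange(-.01,.17,.01)))
    h=P[P[:,2]>.135];print("handle",h.mean(0) if len(h) else 0,len(h),h.max(0) if len(h) else 0)
    r=P[abs(P[:,2]-.11)<.006];
    f=least_squares(lambda p:np.maximum(np.hypot(*(r[:,:2]-p[:2]).T)-.054,0)*10+0*p[0],r[:,:2].mean(0))
    f2=cv2.minEnclosingCircle(r[:,:2].astype(np.float32));print("rim",len(r),r.mean(0),f.x,f2)
    l=P[(P[:,2]>.116)&(P[:,2]<.14)];print(np.round(l,3).tolist()[:60])
E
```

```text
top 8927 (array([2216, 1961,  367,  167,   56,  226,  289,   36,   57,  231,  361,
        678,  601,   20,   41,   32,    5]), array([-0.01,  0.  ,  0.01,  0.02,  0.03,  0.04,  0.05,  0.06,  0.07,
        0.08,  0.09,  0.1 ,  0.11,  0.12,  0.13,  0.14,  0.15,  0.16]))
handle [0.53040492 0.37501143 0.14514966] 46 [0.54899936 0.3905712  0.15192322]
rim 1210 [0.50128304 0.36838163 0.10984581] [0.49722472 0.36593534] ((0.47925910353660583, 0.35633742809295654), 0.08378234505653381)
[[0.549, 0.377, 0.127], [0.546, 0.378, 0.133], [0.547, 0.376, 0.13], [0.548, 0.376, 0.122], [0.543, 0.378, 0.139], [0.544, 0.377, 0.134], [0.545, 0.378, 0.124], [0.546, 0.377, 0.12], [0.541, 0.38, 0.139], [0.541, 0.379, 0.136], [0.542, 0.378, 0.129], [0.543, 0.378, 0.122], [0.539, 0.388, 0.134], [0.539, 0.384, 0.139], [0.539, 0.383, 0.135], [0.54, 0.382, 0.132], [0.54, 0.38, 0.129], [0.541, 0.38, 0.123], [0.541, 0.379, 0.12], [0.539, 0.385, 0.121], [0.539, 0.383, 0.122], [0.519, 0.369, 0.118], [0.517, 0.374, 0.116], [0.515, 0.36, 0.118], [0.513, 0.371, 0.118], [0.513, 0.369, 0.118], [0.51, 0.374, 0.117], [0.5
[... 1894 characters left out ...]
, 0.381, 0.126], [0.539, 0.378, 0.127], [0.543, 0.378, 0.126], [0.545, 0.378, 0.125], [0.547, 0.375, 0.125], [0.537, 0.383, 0.123], [0.539, 0.382, 0.123], [0.539, 0.378, 0.124], [0.542, 0.377, 0.123], [0.543, 0.375, 0.124], [0.546, 0.375, 0.122], [0.55, 0.375, 0.121], [0.538, 0.385, 0.119], [0.538, 0.381, 0.12], [0.541, 0.38, 0.12], [0.541, 0.376, 0.121], [0.543, 0.375, 0.121], [0.545, 0.373, 0.121], [0.538, 0.385, 0.116], [0.538, 0.381, 0.118], [0.541, 0.381, 0.116], [0.541, 0.377, 0.118], [0.543, 0.375, 0.118], [0.545, 0.374, 0.118], [0.505, 0.372, 0.119], [0.508, 0.373, 0.117], [0.509, 0.37, 0.118], [0.511, 0.367, 0.118], [0.503, 0.37, 0.117], [0.504, 0.367, 0.118], [0.506, 0.365, 0.118]]
```

View pics/t1.png

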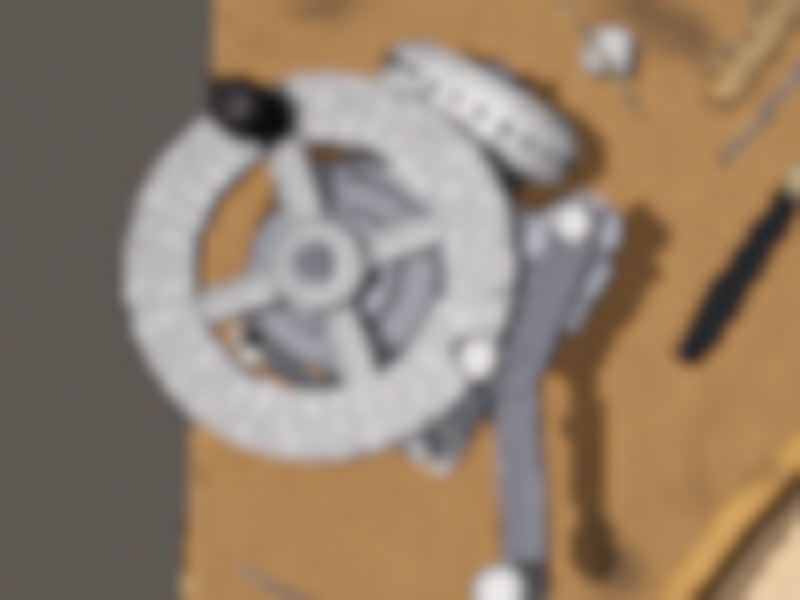

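View pics/s1.png

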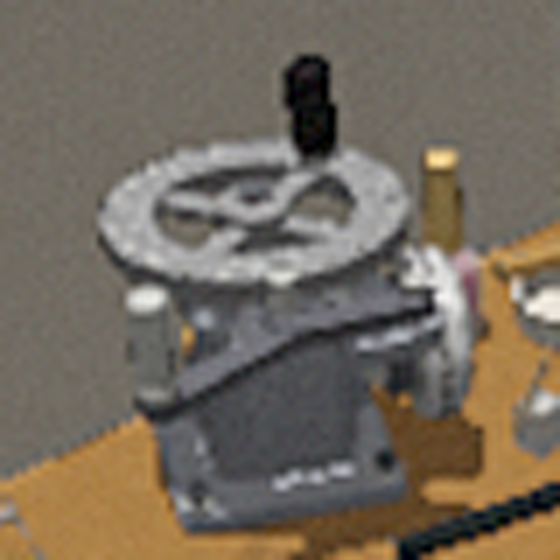

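The top crop shows:
- hub at (318,264)
- handle top at (238,102)
- pin at (478,355), at the notch
- post top at (500,585)
- pivot at (572,222)

The scene crop shows:
- hub at (255,195)
- handle top at (306,66)
- post top at (148,298)

The handle stands over the far rim, at the bench's left edge.

```bash
python3 - <<'E'
from h import *
from scipy.optimize import least_squares
t=lambda u,v:(110+(u+.5)/8-.5,160+(v+.5)/8-.5)
s=lambda u,v:(145+(u+.5)/7-.5,140+(v+.5)/7-.5)
def tri(a,b):
    f=least_squares(lambda P:np.r_[proj("top",P)-a,proj("scene",P)-b],[.48,.36,.1]);return f.x.round(4),np.abs(f.fun).max().round(2)
for n,a,b in(("hub z.118",t(318,264),s(255,195)),("handle .149",t(238,102),s(306,66)),("post .134",t(500,585),s(148,298)),("pin .11",t(478,355),s(283,278))):print(n,tri(a,b))
obs=[]
F=lambda p,l:np.r_[p[0]+np.cos(p[2])*l[0]-np.sin(p[2])*l[1],p[1]+np.sin(p[2])*l[0]+np.cos(p[2])*l[1],l[2]]
c,sn=.043*np.cos(-.698),.043*np.sin(-.698)
L=[("top",t(318,266),(0,0,.11)),("top",t(238,102),(c,sn,.149)),("top",t(500,585),(-.095,.05,.134)),("top",t(572,222),(-.0535,-.046,.1)),
("scene",s(255,210),(0,0,.11)),("scene",s(306,66),(c,sn,.149)),("scene",s(148,298),(-.095,.05,.134))]
f=least_squares(lambda p:np.concatenate([proj(n,F(p,l))-a for n,a,l in L]),[.48,.36,.6])
print(f.x,f.fun.round(1))
p=f.x
for n,l in(("axis",(0,0,.11)),("handle",(c,sn,.13)),("post",(-.095,.05,.115)),("pivot",(-.0535,-.046,.096))):print(n,F(p,l))
E
```

```text
hub z.118 (array([0.5075, 0.3685, 0.1152]), np.float64(0.19))
handle .149 (array([0.5476, 0.3838, 0.1471]), np.float64(0.13))
post .134 (array([0.4192, 0.3106, 0.1318]), np.float64(0.09))
pin .11 (array([0.4834, 0.3244, 0.1081]), np.float64(0.15))
[0.50755134 0.36893333 1.0705242 ] [ 0.6 -0.2 -0.7 -0.1  0.2  0.6  0.6 -0.1 -0.1 -0.4 -0.1 -0.8 -0.1 -0.5]
axis [0.50755134 0.36893333 0.11      ]
handle [0.54760204 0.38458394 0.13      ]
post [0.41811063 0.3095586  0.115     ]
pivot [0.5222521  0.29992509 0.096     ]
```

The two views agree: measured heights are within about 3 mm of the text, and residuals are under 1 px. Before moving I'll check for tall obstacles around the sweep.

```bash
python3 - <<'E'
from h import *
for n in("top","scene"):
    d=np.load(f"pics/{n}0.npy");W=world(n,d).reshape(-1,3)[d.ravel()>0]
    m=(W[:,2]>.155)&(W[:,2]<.6)&(W[:,0]>.15)&(W[:,0]<.75)&(W[:,1]>.1)&(W[:,1]<.8)
    P=W[m];b=np.round(P/.05).astype(int);u,c=np.unique(b[:,:2],axis=0,return_counts=True)
    print(n,[((x*.05).round(2).tolist(),int(k)) for x,k in zip(u,c) if k>3])
E
python3 -m crank '0 0 0 -8 0; 0 0 0 -16 0; 0 0 0 -18.4 0; 0 0 0 -18.4 0; 0 0 0 -18.4 0; 0 0 0 -18.4 0'
python3 -c "
from bench import bot;o=bot.get_obs();print(o['eef_rot'],o['grip_width'])"
```

```text
top [([0.15, 0.5], 11), ([0.15, 0.55], 8), ([0.2, 0.5], 522), ([0.2, 0.55], 201), ([0.35, 0.65], 8), ([0.4, 0.65], 56), ([0.45, 0.65], 102), ([0.5, 0.65], 154), ([0.55, 0.65], 208), ([0.6, 0.65], 253), ([0.65, 0.1], 71), ([0.65, 0.65], 302), ([0.7, 0.1], 538), ([0.7, 0.15], 157), ([0.7, 0.65], 351), ([0.75, 0.1], 55), ([0.75, 0.15], 44), ([0.75, 0.65], 189)]
scene [([0.2, 0.5], 145), ([0.2, 0.55], 116), ([0.2, 0.65], 47), ([0.25, 0.6], 10), ([0.25, 0.65], 48), ([0.35, 0.65], 348), ([0.35, 0.7], 62), ([0.4, 0.65], 519), ([0.4, 0.7], 37), ([0.45, 0.65], 531), ([0.45, 0.7], 31), ([0.5, 0.65], 524), ([0.5, 0.7], 30), ([0.55, 0.65], 513), ([0.55, 0.7], 30), ([0.6, 0.65], 502), ([0.6, 0.7], 25), ([0.65, 0.1], 45), ([0.65, 0.65], 508), ([0.65, 0.7], 22), ([0.7, 0.1], 296), ([0.7, 0.15], 27), ([0.7, 0.65], 489), ([0.7, 0.7], 20), ([0.75, 0.1], 7), ([0.75, 0.65], 239), ([0.75, 0.7], 10)]
t: 0.7
ee_pos: [0.1976, 0.5928, 0.2395]
eef_rot: [0.001, 1.0, -0.0, -0.0]
ft_force: [-0.1, -0.5, -0.3]
grip_width: 0.0434
grip_force: 0.0
[ 8.31211781e-04  9.99999641e-01 -1.56075743e-04 -4.76655335e-05] 0.04342279917438446
```

Aligned now (tool x = −X, y = +Y, z = down). The wall is at y≈0.65, so I move right first, then ahead, then down beside the post.

```bash
python3 -m crank '0 -0.045 0 0 0; 0 -0.09 0 0 0; 0 -0.135 0 0 0; -0.03 -0.175 0 0 0; -0.065 -0.21 0 0 0; -0.1 -0.235 0 0 0; -0.145 -0.246 0 0 0; -0.19 -0.246 0 0 0; -0.22 -0.246 0 0 0; -0.22 -0.246 0 0 0'
python3 -m crank '0 0 0.03 0 0; 0 0 0.06 0 0; 0 0 0.09 0 0; 0 0 0.105 0 0; 0 0 0.111 0 0; 0 0 0.111 0 0'
```

```text
t: 1.7
ee_pos: [0.4211, 0.3467, 0.2399]
eef_rot: [0.002, 1.0, 0.001, 0.001]
ft_force: [-0.8, 0.6, -0.6]
grip_width: 0.0003
grip_force: 0.0
t: 2.3
ee_pos: [0.4166, 0.3466, 0.1282]
eef_rot: [0.0, 1.0, -0.0, -0.001]
ft_force: [-0.1, 0.1, -0.2]
grip_width: 0.0005
grip_force: 0.0
```

```bash
python3 -m crank '0 -0.008 0 0 0; 0 -0.014 0 0 0; 0 -0.02 0 0 0; 0 -0.026 0 0 0; 0 -0.032 0 0 0; 0 -0.038 0 0 0; 0 -0.044 0 0 0; 0 -0.05 0 0 0; 0 -0.052 0 0 0; 0 -0.052 0 0 0'
python3 -m crank '0 0.01 0 0 0; 0 0.01 -0.03 0 0; 0 0.01 -0.06 0 0;0 0.01 -0.09 0 0;0 0.01 -0.09 0 0'
python3 - <<'E'
from h import *
a,d=bot.capture("top");np.save("pics/top2.npy",d);cv2.imwrite("pics/t2f.png",a)
b,d=bot.capture("scene");cv2.imwrite("pics/s2f.png",b)
c=np.hstack([cv2.resize(a[160:260,110:210],None,fx=4,fy=4,interpolation=2),cv2.resize(b[130:230,135:235],None,fx=4,fy=4,interpolation=2)])
cv2.imwrite("pics/c2.png",c)
# wheel path: finger centre directly behind the handle, fixed orientation
C=np.array([.5075,.369]);R=.043;th0=.373
def off(v):
    hx,hy,r=.010,.0135,.009   # box, handle radius
    for s in np.arange(.015,.035,.0001):
        q=np.maximum(np.abs(v*s)-[hx,hy],0)
        if np.hypot(*q)>=r: return s
for k in range(0,361,12):
    th=th0-np.radians(k);h=C+R*np.array([np.cos(th),np.sin(th)]);b=np.array([-np.sin(th),np.cos(th)])
    p=h+b*off(b);print(k,(p*1000).round(0),end=' ')
E
```

```text
t: 3.3
ee_pos: [0.4173, 0.2943, 0.1286]
eef_rot: [0.001, 1.0, -0.0, -0.0]
ft_force: [0.3, 0.1, -0.5]
grip_width: 0.0005
grip_force: 0.0
t: 3.8
ee_pos: [0.4193, 0.3069, 0.2224]
eef_rot: [0.0, 1.0, 0.002, 0.003]
ft_force: [-0.4, -0.5, -0.1]
grip_width: 0.0005
grip_force: 0.0
0 [539. 407.] 12 [546. 399.] 24 [551. 390.] 36 [555. 381.] 48 [557. 372.] 60 [557. 362.] 72 [554. 351.] 84 [546. 341.] 96 [538. 333.] 108 [529. 327.] 120 [520. 324.] 132 [511. 322.] 144 [503. 321.] 156 [495. 321.] 168 [486. 324.] 180 [476. 331.] 192 [469. 339.] 204 [464. 348.] 216 [460. 357.] 228 [458. 366.] 240 [458. 376.] 252 [461. 387.] 264 [469. 397.] 276 [477. 405.] 288 [486. 411.] 300 [495. 414.] 312 [504. 416.] 324 [512. 417.] 336 [520. 417.] 348 [529. 414.] 360 [539. 407.]
```

View pics/c2.png

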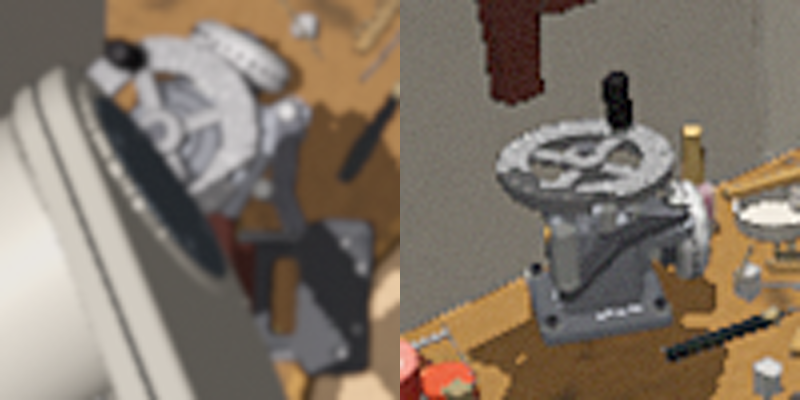

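The latch is swung out: the left half shows the pin at (262,188), outside the rim, and the wheel has not moved (handle at (125,52)). Next I move behind the handle, on its counter-clockwise side.

```bash
python3 -m crank '-0.03 0.03 0 0 0; -0.06 0.06 0 0 0; -0.09 0.09 0 0 0; -0.114 0.12 0 0 0; -0.114 0.12 0 0 0; -0.114 0.12 0.03 0 0; -0.114 0.12 0.06 0 0; -0.114 0.12 0.079 0 0; -0.114 0.12 0.079 0 0; -0.114 0.12 0.079 0 0'
```

```text
t: 4.9
ee_pos: [0.5306, 0.4241, 0.1388]
eef_rot: [0.0, 1.0, -0.001, -0.001]
ft_force: [1.4, 0.8, 0.4]
grip_width: 0.0004
grip_force: 0.0
```

```bash
python3 -m crank '-0.004 -0.009 0 0 0; -0.008 -0.017 0 0 0; -0.015 -0.025 0 0 0; -0.020 -0.034 0 0 0; -0.024 -0.043 0 0 0; -0.026 -0.052 0 0 0; -0.026 -0.062 0 0 0; -0.023 -0.073 0 0 0; -0.015 -0.083 0 0 0; -0.007 -0.091 0 0 0'
```

```text
t: 5.9
ee_pos: [0.538, 0.3325, 0.1397]
eef_rot: [0.0, 1.0, -0.0, 0.0]
ft_force: [2.8, 1.8, -0.3]
grip_width: 0.0003
grip_force: 0.9
```

```bash
python3 -m crank '0.009 -0.006 0 0 0; 0.018 -0.009 0 0 0; 0.027 -0.011 0 0 0; 0.035 -0.012 0 0 0; 0.043 -0.012 0 0 0; 0.052 -0.009 0 0 0; 0.062 -0.002 0 0 0; 0.069 0.006 0 0 0; 0.074 0.015 0 0 0; 0.078 0.024 0 0 0'
python3 -m crank '0.002 0.009 0 0 0; 0.002 0.019 0 0 0; -0.001 0.030 0 0 0; -0.009 0.040 0 0 0; -0.017 0.048 0 0 0; -0.026 0.054 0 0 0; -0.035 0.057 0 0 0; -0.044 0.059 0 0 0; -0.052 0.060 0 0 0; -0.052 0.060 0 0 0'
python3 - <<'E'
from h import *
a,d=bot.capture("top");b,_=bot.capture("scene")
cv2.imwrite("pics/c3.png",np.hstack([cv2.resize(a[150:250,110:210],None,fx=4,fy=4,interpolation=2),cv2.resize(b[130:230,135:235],None,fx=4,fy=4,interpolation=2)]))
E
```

```text
t: 6.9
ee_pos: [0.4599, 0.3586, 0.1396]
eef_rot: [0.0, 1.0, -0.0, -0.0]
ft_force: [2.1, -2.2, -0.5]
grip_width: 0.0001
grip_force: 1.2
t: 7.9
ee_pos: [0.5144, 0.418, 0.1399]
eef_rot: [0.001, 1.0, 0.001, 0.001]
ft_force: [0.4, 0.2, 0.6]
grip_width: 0.0005
grip_force: 0.0
```

View pics/c3.png

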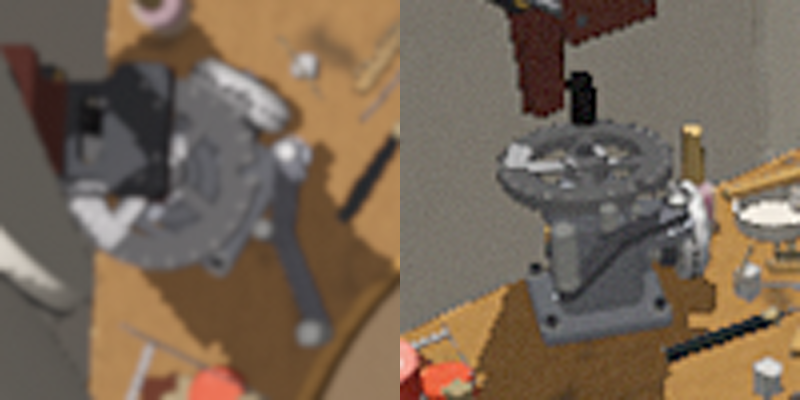

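The handle stands at (583,95) in the right half, against (617,95) at the start, so about 35° remain. The latch is still out. I'll finish slowly, then back off and compare.

```bash
python3 -m crank '-0.008 0 0 0 0; -0.017 -0.003 0 0 0; -0.022 -0.005 0 0 0; -0.026 -0.007 0 0 0; -0.029 -0.008 0 0 0; -0.031 -0.009 0 0 0; -0.031 -0.010 0 0 0; -0.031 -0.010 0 0 0; -0.031 -0.010 0 0 0'
python3 -m crank '0 0.01 0 0 0; 0 0.01 0 0 0; 0 0.01 -0.03 0 0; 0 0.01 -0.06 0 0; 0 0.01 -0.085 0 0; 0.04 -0.03 -0.085 0 0; 0.08 -0.07 -0.085 0 0; 0.11 -0.11 -0.085 0 0; 0.125 -0.15 -0.085 0 0; 0.125 -0.19 -0.085 0 0'
python3 - <<'E'
from h import *
a,d=bot.capture("top");b,_=bot.capture("scene");cv2.imwrite("pics/t4f.png",a);cv2.imwrite("pics/s4f.png",b)
b0=cv2.imread("pics/scene0.png");g=lambda i:cv2.resize(i[140:190,160:210],None,fx=8,fy=8,interpolation=2)
cv2.imwrite("pics/c4.png",np.hstack([g(b0),g(b)]))
for i in(b0,b):
    k=(i.max(2)<50);k[:140]=0;k[163:]=0;k[:,:170]=0;k[:,205:]=0
    v,u=np.nonzero(k);print("dark",u.mean(),v.mean(),len(u))
W=world("top",d);P=W[(d>0)&(W[...,2]>.125)&(W[...,2]<.155)&(np.hypot(W[...,0]-.5075,W[...,1]-.369)<.06)];print(P.mean(0) if len(P) else 0,len(P))
d0=np.load("pics/top0.npy");W=world("top",d0);P=W[(d0>0)&(W[...,2]>.125)&(W[...,2]<.155)&(np.hypot(W[...,0]-.5075,W[...,1]-.369)<.06)];print(P.mean(0),len(P))
E
```

```text
t: 8.9
ee_pos: [0.5438, 0.4078, 0.1399]
eef_rot: [0.0, 1.0, 0.0, 0.0]
ft_force: [1.7, 1.8, -0.4]
grip_width: 0.0005
grip_force: 0.9
t: 9.9
ee_pos: [0.4152, 0.2162, 0.2244]
eef_rot: [-0.001, 1.0, -0.0, -0.001]
ft_force: [0.9, -0.1, 0.5]
grip_width: 0.0005
grip_force: 0.0
dark 189.03846153846155 154.71794871794873 78
dark 191.0625 153.0625 16
[0.54422407 0.38754399 0.14356823] 75
[0.54629203 0.38247522 0.14392848] 70
```

View pics/c4.png

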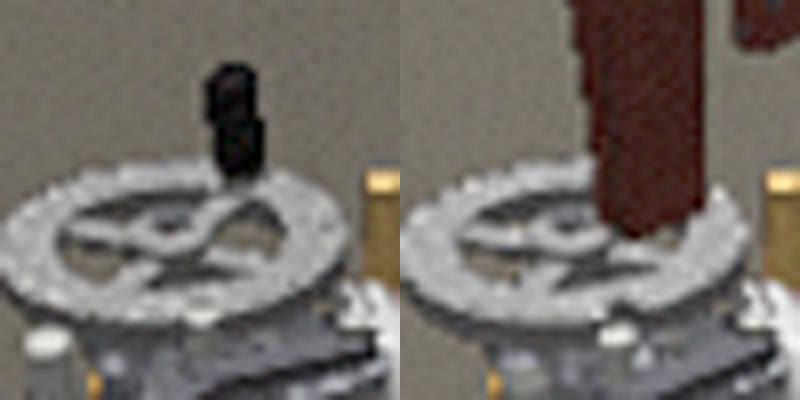

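The gripper hides the handle in the scene view, but in the top depth it is about 5 mm short of its start (0.12 rad). I'll cross-check in the top picture.

```bash
python3 - <<'E'
from h import *
a0=cv2.imread("pics/top0.png");a=cv2.imread("pics/t4f.png")
g=lambda i:cv2.resize(i[160:235,110:210],None,fx=4,fy=4,interpolation=2)
cv2.imwrite("pics/c5.png",np.hstack([g(a0),g(a)]))
# polar unwrap about the wheel centre, shift by correlation (spokes region + rim)
c=proj("top",[.5075,.369,.11])
pol=[cv2.warpPolar(cv2.cvtColor(i,cv2.COLOR_BGR2GRAY),(64,720),tuple(map(float,c)),32,cv2.INTER_CUBIC).astype(np.float32) for i in(a0,a)]
for lo,hi in((16,30),(28,46)):
    p,q=[x[:,lo:hi]-x[:,lo:hi].mean() for x in pol]
    s=[(float((np.roll(p,k,0)*q).sum()),k/2) for k in range(-60,61)]
    print(lo,hi,sorted(s)[::-1][:3])
E
```

```text
16 30 [(6051231.0, -7.0), (6045221.5, -7.5), (6035643.0, -6.5)]
28 46 [(16282124.0, -6.5), (16275152.0, -7.0), (16254400.0, -6.0)]
```

View pics/c5.png

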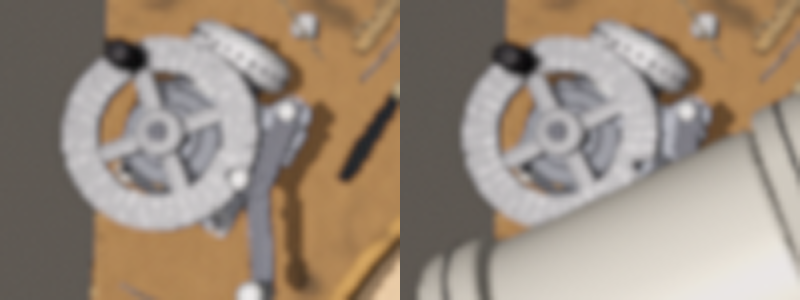

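Both checks agree: 7° short (handle at (514,57) against (525,54)). I'll go back and push about 5 mm further.

```bash
python3 -m crank '0 0.04 0 0 0; -0.015 0.08 0 0 0; -0.05 0.12 0 0 0; -0.085 0.16 0 0 0; -0.125 0.198 0 0 0; -0.125 0.198 0 0 0; -0.125 0.198 0.03 0 0; -0.125 0.198 0.06 0 0; -0.125 0.198 0.085 0 0; -0.125 0.198 0.085 0 0'
python3 -m crank '0 0 0 0 0;0 0 0 0 0'
```

```text
t: 11.0
ee_pos: [0.5407, 0.4141, 0.1356]
eef_rot: [0.0, 1.0, -0.002, -0.003]
ft_force: [0.4, 0.6, -0.7]
grip_width: 0.0005
grip_force: 0.0
t: 11.2
ee_pos: [0.5442, 0.4163, 0.1414]
eef_rot: [0.0, 1.0, 0.001, 0.001]
ft_force: [0.6, 0.2, 0.2]
grip_width: 0.0003
grip_force: 0.0
```

```bash
python3 -m crank '-0.002 -0.004 0 0 0; -0.002 -0.007 0 0 0; -0.002 -0.009 0 0 0; -0.002 -0.011 0 0 0; -0.002 -0.0125 0 0 0; -0.002 -0.0125 0 0 0; -0.002 -0.0125 0 0 0; -0.002 -0.0125 0 0 0'
python3 -m crank '0 0.004 0 0 0; 0 0.012 0 0 0; 0 0.012 -0.03 0 0; 0 0.012 -0.06 0 0; 0 0.012 -0.085 0 0; 0.04 -0.03 -0.085 0 0; 0.08 -0.07 -0.085 0 0; 0.11 -0.11 -0.085 0 0; 0.125 -0.15 -0.085 0 0; 0.125 -0.19 -0.085 0 0'
cat > chk.py <<'E'
from h import *
a0=cv2.imread("pics/top0.png");a,d=bot.capture("top")
c=proj("top",[.5075,.369,.11])
pol=[cv2.warpPolar(cv2.cvtColor(i,cv2.COLOR_BGR2GRAY),(64,720),tuple(map(float,c)),32,cv2.INTER_CUBIC).astype(np.float32) for i in(a0,a)]
for lo,hi in((16,30),(28,46)):
    p,q=[x[:,lo:hi]-x[:,lo:hi].mean() for x in pol]
    print(max((float((np.roll(p,k,0)*q).sum()),k/2) for k in range(-60,61)))
W=world("top",d);P=W[(d>0)&(W[...,2]>.125)&(W[...,2]<.155)&(np.hypot(W[...,0]-.5075,W[...,1]-.369)<.06)];print(P.mean(0),len(P))
print(bot.get_obs()["ee_pos"])
cv2.imwrite("pics/last.png",a)
E
python3 chk.py
```

```text
t: 12.0
ee_pos: [0.5453, 0.4031, 0.1396]
eef_rot: [0.0, 1.0, -0.0, -0.0]
ft_force: [0.8, 2.7, 0.9]
grip_width: 0.0006
grip_force: 1.1
t: 13.0
ee_pos: [0.4172, 0.212, 0.2242]
eef_rot: [-0.001, 1.0, -0.001, -0.001]
ft_force: [1.3, -0.9, 0.1]
grip_width: 0.0003
grip_force: 0.0
(6473727.5, -0.5)
(16646781.0, 0.0)
[0.54607825 0.38261401 0.14309594] 74
[0.41660576 0.20687042 0.22390089]
```

The wheel is true to within 0.5°, back at its starting orientation after one turn. Now I descend on the outside of the latch post.

```bash
python3 -m crank '0 0 0 0 0; 0 0 0.03 0 0; 0 0 0.06 0 0; 0 0 0.085 0 0; 0 0 0.096 0 0; 0 0 0.096 0 0; 0 0 0.096 0 0'
```

```text
t: 13.75
ee_pos: [0.4209, 0.214, 0.1291]
eef_rot: [0.0, 1.0, 0.0, 0.0]
ft_force: [0.7, -0.6, -0.6]
grip_width: 0.0003
grip_force: 0.0
```

```bash
python3 -m crank '0 0.015 0 0 0; 0 0.03 0 0 0; 0 0.038 0 0 0; 0 0.044 0 0 0; 0 0.05 0 0 0; 0 0.056 0 0 0; 0 0.062 0 0 0; 0 0.068 0 0 0; 0 0.072 0 0 0; 0 0.072 0 0 0'
python3 -m crank '0 0.002 0 0 0; 0 0.004 0 0 0; 0 0.005 0 0 0; 0 0.005 0 0 0; 0 0.005 0 0 0'
```

```text
t: 14.75
ee_pos: [0.4207, 0.2859, 0.1287]
eef_rot: [0.0, 1.0, 0.0, 0.0]
ft_force: [-0.3, 0.6, 0.1]
grip_width: 0.0003
grip_force: 0.0
t: 15.25
ee_pos: [0.4205, 0.2903, 0.1287]
eef_rot: [0.0, 1.0, 0.0, 0.0]
ft_force: [0.7, 0.0, 0.6]
grip_width: 0.0008
grip_force: 0.0
```

```bash
python3 -m crank '0 0.001 0 0 0; 0 0.002 0 0 0; 0 0.002 0 0 0; 0 0.002 0 0 0'
python3 -m crank '0 0.001 0 0 0; 0 0.002 0 0 0; 0 0.002 0 0 0; 0 0.002 0 0 0'
```

```text
t: 15.65
ee_pos: [0.4205, 0.2923, 0.1287]
eef_rot: [0.0, 1.0, 0.0, 0.0]
ft_force: [0.6, -2.3, 0.5]
grip_width: 0.0005
grip_force: 0.5
t: 16.05
ee_pos: [0.4205, 0.2941, 0.1287]
eef_rot: [0.0, 1.0, -0.0, 0.0]
ft_force: [1.4, -3.3, 0.4]
grip_width: 0.0002
grip_force: 1.8
```

```bash
python3 -m crank '0 0.001 0 0 0; 0 0.001 0 0 0; 0 0.001 0 0 0'
python3 -m crank '0 0.001 0 0 0; 0 0.001 0 0 0; 0 0.001 0 0 0'
python3 -m crank '0 0.001 0 0 0; 0 0.001 0 0 0; 0 0.001 0 0 0'
```

```text
t: 16.35
ee_pos: [0.4205, 0.2943, 0.1286]
eef_rot: [0.0, 1.0, -0.001, -0.0]
ft_force: [3.6, -7.7, 1.5]
grip_width: 0.0002
grip_force: 4.0
t: 16.65
ee_pos: [0.4204, 0.2946, 0.1286]
eef_rot: [-0.0, 1.0, -0.001, -0.0]
ft_force: [3.7, -12.5, 2.4]
grip_width: 0.0003
grip_force: 6.1
t: 16.95
ee_pos: [0.4204, 0.2948, 0.1285]
eef_rot: [-0.0, 1.0, -0.002, -0.0]
ft_force: [5.2, -16.7, 4.2]
grip_width: 0.0003
grip_force: 8.3
```

The force rises hard at y=0.294, where home was predicted, so the latch is on its stop. I back off and look.

```bash
python3 -m crank '0 -0.006 0 0 0; 0 -0.015 0 0 0; 0 -0.015 -0.03 0 0; 0 -0.015 -0.06 0 0; 0 -0.015 -0.1 0 0; 0.02 -0.06 -0.11 0 0; 0.03 -0.11 -0.11 0 0; 0.04 -0.16 -0.11 0 0; 0.04 -0.20 -0.11 0 0; 0.04 -0.20 -0.11 0 0'
python3 -m crank '0 -0.05 0 0 0; 0 -0.1 0 0 0; 0 -0.1 0 0 0;0 -0.1 0 0 0'
python3 chk.py; python3 - <<'E'
from h import *
g=lambda i:cv2.resize(i[160:260,110:210],None,fx=4,fy=4,interpolation=2)
cv2.imwrite("pics/c6.png",np.hstack([g(cv2.imread("pics/top0.png")),g(cv2.imread("pics/last.png"))]))
E
```

```text
t: 17.95
ee_pos: [0.3792, 0.0939, 0.2387]
eef_rot: [0.003, 1.0, -0.0, -0.0]
ft_force: [0.5, 0.7, 0.8]
grip_width: 0.0007
grip_force: 0.0
t: 18.35
ee_pos: [0.3805, -0.0031, 0.2387]
eef_rot: [0.002, 1.0, 0.0, 0.0]
ft_force: [-0.5, 0.5, -0.6]
grip_width: -0.0
grip_force: 0.0
(6541850.0, 0.0)
(18025856.0, 0.0)
[0.54606024 0.38224433 0.14343663] 71
[ 0.3804578  -0.00224209  0.23868861]
```

View pics/c6.png

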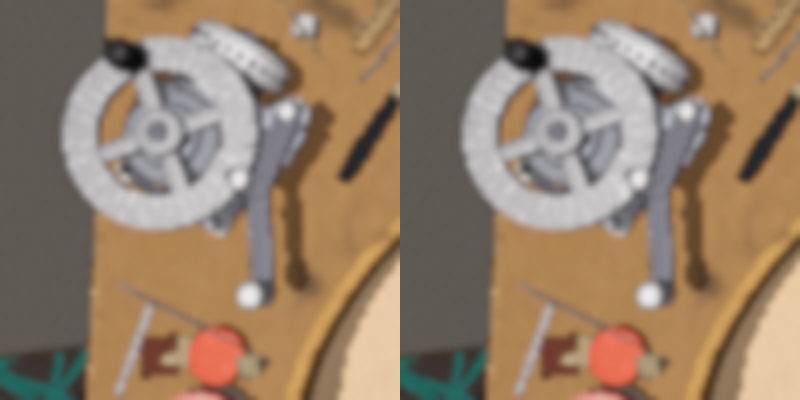

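The before and after views match: pin in the notch at (638,178), post at (650,294), handle at (525,54). Nothing else has moved.

```bash
python3 -c "
from bench import bot;print(bot.hand_in())"
```

```text
the job is handed in; nothing more can be done
None
```

The wheel was pushed one full turn clockwise and the latch is home again with its pin in the same notch; the job was handed in at about 18 s on the robot's clock, and no verdict was returned.

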